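# Knock down the clamp pin of a sloped shoe-pattern jig and lock it with its turnbutton

## Task

Clamp the shoe pattern on the sloped jig: take the white-headed maul by its handle, tilt it to match the slope and strike the sprung pin squarely on its head with the maul's flat end until the pin is fully home and you feel it stop dead, without pounding harder than that or touching the pin with the gripper. Then turn the turnbutton on the jig all the way across so that it covers the pin's head, and leave the maul standing upright on its head on the bare table top. Do not shift the other things lying about.

Things in the scene. Friction and masses are not known exactly. Their poses are not given: they have to be found in the camera images.
- jig: wooden jig fixed to the table, 200 x 220 mm, with a plywood face that slopes at 0.35 rad (20 deg): its edge toward the robot (-x of the jig at yaw 0) is low (26 mm), the far edge is high (94 mm). Origin on the table under the middle of the face; z up, yaw varies.
- clampbar: steel bar (30 x 180 x 8 mm, top at z = 12 mm) across the sloped face, over a red-brown pattern; fixed to the jig. Origin: middle of the plywood face, 60 mm above the jig's origin. It gives the slope's frame: z is the face's outward normal (up, leaning 0.35 rad toward the jig's -x), x points up the slope, y along the bar. Pin at x = y = 0, turnbutton pivot at y = +52 mm.
- pin: sprung steel pin, flat round head 22 mm across, 6 mm thick; slides along clampbar z. Origin: centre of the head's top face, z outward. Top face starts 31 to 36 mm above the plywood, 18 mm when home on a solid stop. Resists with 8 to 13 N all the way, then stops dead; stays where driven. A good blow reaches 16 N or more on the stop; over 90 N bends it.
- button (a joint): turn of the flat steel turnbutton on the clamp bar, rad: 0 (a stop) = all the way across, covering the pin's head; starts open at 1.15 to 1.7, its arm pointing up the slope; grows counter-clockwise seen from above; stop at 1.9. Stays where left; turning takes about 0.12 N m. It cannot close while the pin stands up.
- button_pivot (a point): point on the turnbutton's pivot axis at the arm's top face (clampbar 0, 52, 26 mm). The arm is 18 mm wide, 84 mm long from the pivot, 6 mm thick: underside 20 mm, top 26 mm above the plywood (clampbar z). Arm direction from the pivot in the clampbar frame: (sin a, -cos a, 0), a = joint value.
- button_knob (a point): middle of the top of the round upright knob on the turnbutton's arm, 75 mm from the pivot. The knob is 14 mm in diameter and stands 29 mm above the arm's top face, along the clampbar's z, to 55 mm above the plywood face.
- maul: maul (mallet) standing on its head: round white plastic head, 50 mm in diameter and 55 mm tall, with a flat end; a straight round pale wood handle, 26 mm in diameter and 70 mm long, rises from it on the same axis (125 mm in all). Loose, about 0.35 kg. Origin at the centre of the head's flat striking end (underside), z along the handle.
- slicker: bystander: slim turned dark wood tool, 38 mm at its widest, standing 115 mm tall. Origin at its underside.
- gluejar: bystander: amber glass jar with a metal cap, 66 mm in diameter, 85 mm tall. Origin at its underside.
- spool: bystander: black thread spool, 56 mm in diameter, 70 mm tall. Origin at its underside.
- ruler: bystander: aluminium straightedge, 300 x 28 x 4 mm, lying flat, long along its own x. Origin at its middle.
- last: bystander: wooden shoe last, about 200 mm long, 66 mm wide, 85 mm tall. Origin on the table under it.
- tacktin: bystander: small open metal tin, 68 mm in diameter, 38 mm tall. Origin at its underside.
- sole: bystander: black rubber heel block, 110 x 75 x 12 mm. Origin at its underside.
Not all that is in view belongs to the job. Leave any purple look-alike of the maul alone.

How it is judged (in metres and radians):
On the way, in this order (a step that is already met when the one before it is completed fails the run):
1. the pin is driven home by a square, firm blow of the maul's flat end: head within 1.7 mm of its stop, maul along the pin within 0.2 rad, at least 16 N between them (z of pin in the frame of clampbar below 0.0197 m and contact force between maul and pin above 16 N and angle between the z axis of maul and the z axis of pin, either way round below 0.2 rad and z of maul in the frame of clampbar below 0.03 m), for 0.01 s.
2. the turnbutton is turned across the pin's head, with the pin still down (value of joint button below 0.15 rad and z of pin in the frame of clampbar below 0.0205 m), for 0.2 s.
At the end, for the whole second after the job is handed in: the pin is home (within 2.5 mm of its stop), the turnbutton is across it (within 0.15 rad of closed), and the maul stands still and upright on its head on the table top (within 0.08 rad) (all of step 2 and angle between maul's own z axis and vertical below 0.08 rad and height (world z) of maul between -0.005 and 0.008 m and linear speed of maul below 0.02 m/s); the robot touches nothing.
It fails at once if the pin is pounded with more than 90 N (contact force between maul and pin above 90 N).
It fails at once if the gripper or arm presses the pin (contact force between any of the fingers, the arm and pin above 2 N).
It fails at once if a bystander is shifted by more than 30 mm (distance of any of slicker, gluejar, spool, ruler, last, tacktin, sole from where it was at the start of the episode above 0.03 m).
It also fails if it takes over 64 s, if anything falls off the work surface, if the arm or the gripper's body presses on something with over 40 N, if the wrist force passes 120 N, or if a joint passes its speed limit or range.

## Robot

A 6-joint arm with a two-finger parallel gripper is mounted at the origin on the work surface. World frame = base frame: x ahead of the robot, y to its left, z up, the work surface at z = 0. Lengths are in mm, angles in rad, forces in N, time in s.
With the tool pointing down it reaches from about 425 to 950 mm from the base axis. Payload 3.5 kg.
Tool frame: the origin (TCP) lies midway between the tips of the shut fingers; the grasp point (between the pads) lies 19 mm behind it (ctrl.hold_point_z is the x of the grasp point in the tool frame, in mm); x points along the fingers, y is the direction in which the jaws open and shut, and the axes are right-handed (so a half turn about x gives the same grasp; the last joint's range is limited). The gripper opens to 85 mm and grips with 20 to 120 N. Pads are 22 mm wide; open, the fingers measure 114 mm over their backs; the gripper's body (76 mm by 85 mm) begins 54 mm behind the grasp point. The pads swing forward as they close: fully open they stand 13 mm farther back than shut.
Start: joints at [-1.405, 0.286, 1.577, -0, 1.279, -0.15], TCP at [209.663, -641.598, 231.325] pointing down, gripper open.
Joint ranges: [-2.77, 2.77], [-0.9, 2.22], [0.21, 2.48], [-1.53, 4.67], [0.24, 2.81], [-2.84, 2.84]. Speed limits (rad/s): [2.79, 2.79, 3.14, 3.14, 3.14, 3.14].

## Interface

Orientations are given as a unit quaternion [w, x, y, z].
In Python, from rig import ctrl gives the robot as it stands.
- The arm moves only by the tool send_rows, never from a script. Its argument "rows" is a list of rows, each an object with "claw": the opening, from 0 (shut) to 1 (fully open); "linear": the shift along the world's x, y, z in m, a list of three; "rotation": the turn, a rotation vector about the world's x, y, z in rad, a list of three. A call has 1 to 20 rows; each row is the pose to reach, as a shift and turn from the pose commanded when the call began; what a row does not reach only later rows make up. A row lasts 1/8 s, in which the tool goes at most 62.5 mm and 10.7 degrees, less where a joint would pass 70% of its speed; a pose out of reach is approached as far as the arm can. A call with a gripper value outside its range is refused whole. The fingers move at their own pace and stop on an object; "grip_force" is the grip in N (left out, the last holds). Time passes only in rows, so rows that repeat a pose let the fingers close. It gives the time, the measured TCP pose, the force and the opening at its end, in the units of the state.
- ctrl.read_state(): the state, without advancing time (a new reading comes with each control period).
- ctrl.capture(name): name is "side" or "top"; returns (picture, depth): 480x640x3 uint8, blue, green, red; 480x640 float32, mm along the optical axis (not along the pixel's ray), 0 where there is no reading.
- ctrl.camera_info(name): a dict with "mtx" (3x3 intrinsics, pixels), "rvec" (rotation vector, rad) and "tvec" (3), from world to camera coordinates, as OpenCV has them. Camera axes: x right, y down, z forward; pixel columns grow to the right and rows downward; lengths in mm; the calibration is good to about 2 mm. A picture is of the moment at which its call begins. camera_info takes no time and is no camera call.
- ctrl.finish_job(): hands the job in, once; it reports no verdict.
The state is a dict: "time_s": time; "joint_pos": joint angles; "dq": joint speeds; "effort": joint torques, N m; "position": TCP position; "ee_rot": TCP orientation; "ft_force": force on the tool from outside, world axes, zero at the start; "moment": the same for the moment, N m; "width": finger opening in mm.
Only numpy, scipy, OpenCV 4.12 (cv2) and the standard library are available. Lean on these libraries where they do the work, as an engineer would, in place of code of your own. Each camera call takes 0.05 s, during which the arm holds its last target. There are 200 camera calls.

## Working session

There is one attempt and no reset: what is moved stays moved. The work goes in short steps, Python scripts to look and compute and a tool call to move; the robot and the scene stay as the last step left them, time stands still between calls to the robot, and variables do not carry over. Pictures are saved under pics/ and viewed, about 8 in all and at most 12, crops included, and the job is handed in when it is done.

Besides the shell and the picture viewer there is one more tool, called after "Emit:" by a JSON object that holds its "fn" and its "kwargs". send_rows: Moves the arm, as the interface text tells. Its arguments: {"type":"object","properties":{"rows":{"type":"array"},"grip_force":{"type":"number"}},"required":["rows"]}

```bash
mkdir -p pics; cat > h.py <<'E'
import numpy as np, cv2
from rig import ctrl
def cam(n):
    i=ctrl.camera_info(n); K=np.array(i['mtx'],float); R=cv2.Rodrigues(np.array(i['rvec'],float))[0]; t=np.array(i['tvec'],float).ravel()
    return K,R,t
def cloud(n,depth):
    K,R,t=cam(n); v,u=np.mgrid[:480,:640]
    P=np.stack([(u-K[0,2])/K[0,0]*depth,(v-K[1,2])/K[1,1]*depth,depth],-1)
    return (P-t)@R
def ray(n,u,v,z):
    K,R,t=cam(n); d=R.T@np.linalg.solve(K,[u,v,1]); c=-R.T@t
    return c+d*(z-c[2])/d[2]
def proj(n,p):
    K,R,t=cam(n); q=K@(R@np.array(p,float)+t); return q[:2]/q[2]
E
python3 - <<'E'
from h import *
for n in('top','side'):
    p,d=ctrl.capture(n); cv2.imwrite(f'pics/{n}0.png',p); np.savez(f'{n}0.npz',p=p,d=d)
    K,R,t=cam(n); print(n,-R.T@t,K[0,0],(d>0).mean())
print(ctrl.read_state(),ctrl.hold_point_z)
E
```

```text
top [ 369.83602843  -10.47525114 1341.2932732 ] 526.1148318439415 0.995986328125
side [ 50.28617494 651.65307417 597.57632575] 487.0585769371463 0.9960774739583333
{'time_s': 0.1, 'joint_pos': array([-1.40502251e+00,  2.87123753e-01,  1.57804363e+00,  1.62855810e-05,
        1.27859049e+00, -1.49984043e-01]), 'dq': array([ 4.08941848e-04, -1.62821637e-03, -4.80660299e-03,  5.05231326e-04,
       -1.19501365e-03,  9.33329717e-05]), 'effort': array([ 1.08642420e-03, -4.07297373e+01, -2.93699062e+01, -1.14221050e-04,
        3.39471422e-03, -1.39784837e-05]), 'position': array([ 209.55505177, -641.02044022,  230.04731731]), 'ee_rot': array([-0.11040682, -0.69831181, -0.1119379 ,  0.69831287]), 'ft_force': array([0.89978851, 0.14080219, 0.49616931]), 'moment': array([0.00876079, 0.03465423, 0.00043365]), 'width': 85.60747662603465} -18.700000000000003
```

View pics/top0.png

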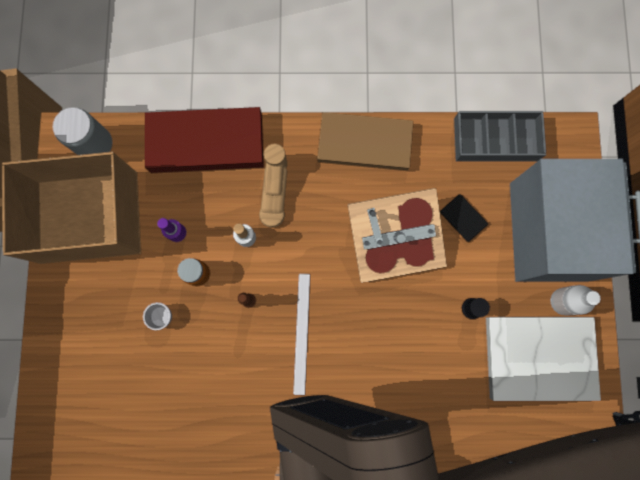

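View pics/side0.png

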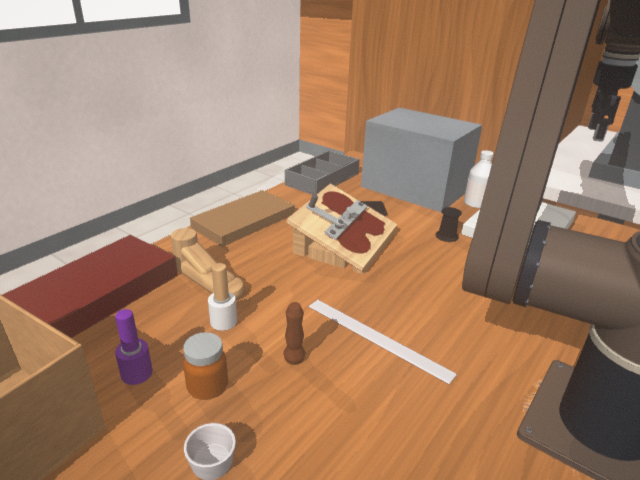

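The top view shows the maul at about (243,235) with its handle top at (240,228). The jig is centred at about (398,237), with the pin at (400,237), the bar running from (365,243) to (435,231) and the knob at (373,212). The purple decoy is at (172,230).

```bash
python3 - <<'E'
from h import *
D=np.load('top0.npz'); p,d=D['p'],D['d']; C=cloud('top',d)
def reg(a,b,c,e): return C[b:e,a:c].reshape(-1,3), p[b:e,a:c].reshape(-1,3).astype(int)
# maul
P,c=reg(225,215,262,252)
for lo,hi in((100,140),(45,62)):
    m=(P[:,2]>lo)&(P[:,2]<hi); print('maul',lo,m.sum(),P[m].mean(0),P[m].min(0),P[m].max(0))
# table z
P,c=reg(330,300,450,360); print('table',np.median(P,0))
# jig
P,c=reg(335,180,460,290); hsv=cv2.cvtColor(p[180:290,335:460],cv2.COLOR_BGR2HSV).reshape(-1,3)
m=(P[:,2]>15)
Q=P[m]; 
# robust plane: z=ax+by+c
k=np.ones(len(Q),bool)
for _ in range(8):
    A=np.c_[Q,np.ones(len(Q))][:,[0,1,3]]; s=np.linalg.lstsq(A[k],Q[k,2],rcond=None)[0]; r=Q[:,2]-A@s; k=abs(r)<4
print('plane',s,'slope',np.arctan(np.hypot(*s[:2])),'dir',np.arctan2(s[1],s[0]),k.sum(),r[k].std())
f=Q[k]; rect=cv2.minAreaRect(f[:,:2].astype(np.float32)); print('rect',rect)
g=P[m]; n=np.array([-s[0],-s[1],1]);n/=np.linalg.norm(n)
h=(Q-[0,0,s[2]])@n
for lo,hi in((9,15),(17,29),(30,40),(45,60)):
    mm=(h>lo)&(h<hi); print(lo,hi,mm.sum(),Q[mm].mean(0) if mm.any() else '')
mm=(h>8)&(h<30); l=cv2.fitLine(Q[mm][:,:2].astype(np.float32),cv2.DIST_HUBER,0,.01,.01).ravel(); print('bar',l)
for n_,b in (('gluejar',(170,250,215,295)),('slicker',(232,285,262,312)),('last',(252,140,295,235)),('sole',(440,190,490,245)),('purple',(150,210,190,245)),('ruler',(290,270,315,398))):
    P,c=reg(*b); m=P[:,2]>(3 if n_=='ruler' else 8); print(n_,P[m].min(0).round(),P[m].max(0).round())
big=lambda a,b,c,e: cv2.resize(p[b:e,a:c],None,fx=5,fy=5,interpolation=cv2.INTER_CUBIC)
cv2.imwrite('pics/jig0.png',big(335,180,465,290))
E
```

```text
maul 100 111 [603.38902846 186.65079712 121.5864942 ] [592.26771172 175.36954178 101.08977611] [615.79364235 199.94956947 131.14995012]
maul 45 188 [599.28476132 183.34576675  54.23405378] [580.22632496 163.4369522   45.06223765] [627.90739208 211.75708474  61.86909561]
table [ 369.83602843 -177.33767031   -0.7550417 ]
plane [-4.43764231e-02  3.11320570e-01  1.57312656e+02] slope 0.3046762546928671 dir 1.712385051575206 778 2.299419900010292
rect ((611.3788452148438, -228.16741943359375), (164.14218139648438, 273.66815185546875), 3.243610382080078)
9 15 520 [ 629.78951302 -208.70580236   76.88606198]
17 29 870 [ 640.24366902 -236.40040292   79.18473979]
30 40 428 [ 671.33379851 -254.24176674   84.76803347]
45 60 104 [ 690.45688308 -256.07446793   97.34392541]
bar [ 4.9104935e-01  8.7113178e-01  6.3998956e+02 -2.2659694e+02]
gluejar [370. -10.   8.] [ 564.  348. 1341.]
slicker [370. -10.   9.] [ 458.  191. 1341.]
last [370. -10.   8.] [ 860.  175. 1341.]
sole [ 370. -435.    8.] [ 716.  -10. 1341.]
purple [370. -10.   8.] [ 641.  409. 1341.]
ruler [210. -10.   3.] [ 520.   74. 1341.]
```

View pics/jig0.png

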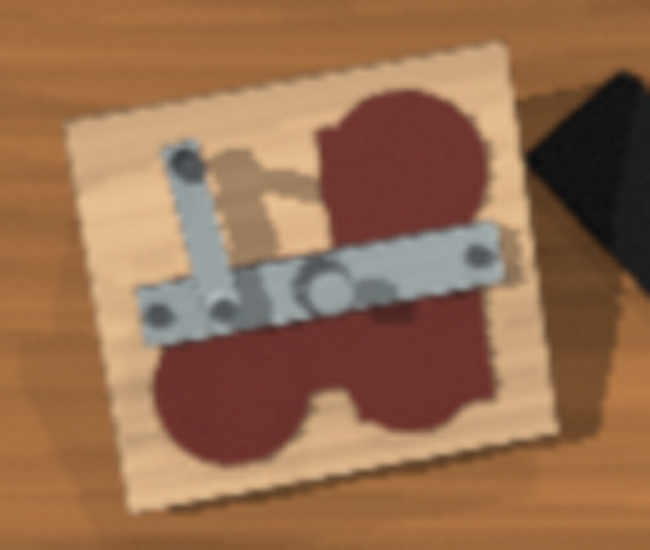

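The crop shows the face corners at full-image pixels (348,204), (436,188), (447,267) and (361,283). The raised pin head is at (401,238), the pivot at (380,242) and the knob at (372,213). The first plane fit picked up other surfaces, so I'll refit inside the face only.

```bash
python3 - <<'E'
from h import *
D=np.load('top0.npz'); p,d=D['p'],D['d']; C=cloud('top',d)
q=np.array([(348,204.4),(435.6,188.4),(446.6,266.8),(361,282.8)])
W=np.array([ray('top',*q[0],94),ray('top',*q[1],94),ray('top',*q[2],26),ray('top',*q[3],26)])
print('corners',W.round(1)); print('edges',[round(np.linalg.norm(W[i]-W[i-1])) for i in range(4)],'centre',W.mean(0))
mk=np.zeros((480,640),np.uint8); cv2.fillConvexPoly(mk,q.round().astype(int),1); mk=cv2.erode(mk,np.ones((7,7)))
hsv=cv2.cvtColor(p,cv2.COLOR_BGR2HSV); b=mk.astype(bool)&(hsv[...,1]>60)&(d>0)
Q=C[b]; k=np.ones(len(Q),bool)
for _ in range(10):
    A=np.c_[Q[:,:2],np.ones(len(Q))]; s=np.linalg.lstsq(A[k],Q[k,2],rcond=None)[0]; r=Q[:,2]-A@s; k=abs(r)<5
yaw=np.arctan2(s[1],s[0]); print('slope',np.arctan(np.hypot(*s[:2])),'yaw',yaw,k.sum(),r[k].std(),'z at centre',s@[*W.mean(0)[:2],1])
for e in (W[0]-W[3],W[1]-W[2]): print('yaw edge',np.arctan2(e[1],e[0]))
for e in (W[0]-W[1],W[3]-W[2]): print('yaw edge',np.arctan2(-e[0],e[1]))
yaw=np.mean([np.arctan2(-e[0],e[1]) for e in (W[0]-W[1],W[3]-W[2])]+[np.arctan2(e[1],e[0]) for e in (W[0]-W[3],W[1]-W[2])]); print('yaw',yaw)
O=W.mean(0); 
c,s_=np.cos(.35),np.sin(.35)
X=np.array([np.cos(yaw)*c,np.sin(yaw)*c,s_]); Z=np.array([-np.cos(yaw)*s_,-np.sin(yaw)*s_,c]); Y=np.cross(Z,X)
Rj=np.c_[X,Y,Z]
hh=(C-O)@Rj; V=hh[mk.astype(bool)]
for nm,u,v,h in(('pinhead',401,238,0.033),('pivot',379.5,242,.03),('knob',372,213,.055)):
    # ray with plane at clampbar z
    K,R,t=cam('top'); cc=-R.T@t; dd=R.T@np.linalg.solve(K,[u,v,1]); L=(h*1000-(cc-O)@Z)/(dd@Z); w=cc+L*dd
    print(nm,w.round(1),((w-O)@Rj).round(1), 'depth pt',hh[int(v),int(u)].round(1))
E
```

```text
corners [[ 670.2  -71.1   94. ]
 [ 710.  -285.3   94. ]
 [ 525.4 -321.1   26. ]
 [ 485.3 -105.3   26. ]]
edges [200, 218, 200, 220] centre [ 597.7342107  -195.70004791   60.        ]
slope 0.33998769521682104 yaw 0.16318437791298152 4293 2.474861036232286 z at centre 60.98571645033712
yaw edge 0.18304651375112213
yaw edge 0.19176578831763091
yaw edge 0.18393321070424248
yaw edge 0.18384311090037533
yaw 0.18564715591834272
pinhead [ 587.7 -198.3   91.3] [ 1.  -0.7 33. ] depth pt [ 0.9 -0.8 32.4]
pivot [ 578.4 -146.6   88.3] [ 0.4 51.8 30. ] depth pt [ 0.9 53.1 31.2]
knob [ 638.9 -124.9  138.1] [77.1 62.  55. ] depth pt [77.  61.9 54.5]
```

The face frame agrees with the sizes given: edges of 200 and 219 mm, the pin at its origin 33 mm up, and the pivot at y = 52. Next I'll work out the tool axes and the clearance around the maul.

```bash
cat >> h.py <<'E'
from scipy.spatial.transform import Rotation as Ro
O=np.array([597.7,-195.7,60.]); YAW=.185
c_,s_=np.cos(.35),np.sin(.35)
RJ=np.c_[[np.cos(YAW)*c_,np.sin(YAW)*c_,s_],[-np.sin(YAW),np.cos(YAW),0],[-np.cos(YAW)*s_,-np.sin(YAW)*s_,c_]]
def rot(): q=ctrl.read_state()['ee_rot']; return Ro.from_quat([q[1],q[2],q[3],q[0]])
def toolR(x,yaw):  # tool with x axis given, y nearest to horizontal yaw
    x=np.array(x,float); y=np.array([np.cos(yaw),np.sin(yaw),0]); y-=x*(y@x); y/=np.linalg.norm(y)
    return Ro.from_matrix(np.c_[x,y,np.cross(x,y)])
E
python3 - <<'E'
from h import *
print(rot().as_matrix().round(3)); y=rot().as_matrix()[:,1]; print('yawy',np.arctan2(y[1],y[0]))
D=np.load('top0.npz'); p,d=D['p'],D['d']; C=cloud('top',d).reshape(-1,3)
m=(C[:,2]>118)&(C[:,2]<135)&(abs(C[:,0]-604)<40)&(abs(C[:,1]-187)<40); P=C[m]; print('handle top',m.sum(),P.mean(0),P.min(0),P.max(0), cv2.minEnclosingCircle(P[:,:2].astype(np.float32)))
r=np.hypot(C[:,0]-604,C[:,1]-187.5); m=(C[:,2]>12)&(C[:,2]<400)&(r>32)&(r<170)
for z0 in(12,60):
  a=np.arctan2(C[:,1]-187.5,C[:,0]-604)
  for k in np.arange(-3.14,3.1,.349):
    mm=m&(C[:,2]>z0)&(a>k)&(a<k+.349)
    if mm.sum()>3: print(z0,round(k,2),r[mm].min().round(),C[mm,2].max().round(),end=' | ')
  print()
# side view handle top check
D=np.load('side0.npz'); C=cloud('side',D['d']).reshape(-1,3); m=(C[:,2]>75)&(C[:,2]<118)&(np.hypot(C[:,0]-604,C[:,1]-187)<30); P=C[m];print('side handle',m.sum(),P.mean(0),P.min(0),P.max(0))
for yaw in (1.03,1.03-np.pi): print(yaw,(toolR([0,0,-1],yaw)*rot().inv()).as_rotvec().round(3), (toolR(-RJ[:,2],yaw)*toolR([0,0,-1],yaw).inv()).as_rotvec().round(3))
E
```

```text
[[-0.     0.311 -0.951]
 [ 0.002 -0.951 -0.311]
 [-1.    -0.002 -0.   ]]
yawy -1.2550428130948261
handle top 92 [604.53442211 187.62573824 123.97690725] [592.26771172 175.63134293 118.16551656] [615.79364235 199.94956947 131.14995012] ((604.869140625, 187.88037109375), 12.876858711242676)
12 -3.14 147.0 120.0 | 12 -1.4 61.0 32.0 | 12 -1.05 56.0 41.0 | 12 -0.7 59.0 64.0 | 12 -0.35 129.0 59.0 | 12 1.05 164.0 61.0 | 12 1.4 155.0 125.0 | 12 1.75 129.0 89.0 | 12 2.09 121.0 91.0 | 12 2.79 156.0 107.0 | 
60 -3.14 149.0 120.0 | 60 -0.7 153.0 64.0 | 60 1.4 159.0 125.0 | 60 1.75 133.0 89.0 | 60 2.09 122.0 91.0 | 60 2.79 156.0 107.0 | 
side handle 296 [598.20287822 194.55286055  96.89484696] [591.55079239 178.81248009  75.09681544] [612.85648249 202.28572152 117.79181192]
1.03 [-1.000e-03 -3.000e-03  2.285e+00] [ 0.059 -0.345  0.031]
-2.111592653589793 [-0.002  0.001 -0.857] [ 0.059 -0.345  0.031]
```

Emit:
{"fn": "send_rows", "kwargs": {"rows": [{"claw": 1,"linear": [0.395,0.829,-0.016],"rotation": [0,0,2.285]},{"claw": 1,"linear": [0.395,0.829,-0.016],"rotation": [0,0,2.285]},{"claw": 1,"linear": [0.395,0.829,-0.016],"rotation": [0,0,2.285]},{"claw": 1,"linear": [0.395,0.829,-0.016],"rotation": [0,0,2.285]},{"claw": 1,"linear": [0.395,0.829,-0.016],"rotation": [0,0,2.285]},{"claw": 1,"linear": [0.395,0.829,-0.016],"rotation": [0,0,2.285]},{"claw": 1,"linear": [0.395,0.829,-0.016],"rotation": [0,0,2.285]},{"claw": 1,"linear": [0.395,0.829,-0.016],"rotation": [0,0,2.285]},{"claw": 1,"linear": [0.395,0.829,-0.016],"rotation": [0,0,2.285]},{"claw": 1,"linear": [0.395,0.829,-0.016],"rotation": [0,0,2.285]},{"claw": 1,"linear": [0.395,0.829,-0.016],"rotation": [0,0,2.285]},{"claw": 1,"linear": [0.395,0.829,-0.016],"rotation": [0,0,2.285]},{"claw": 1,"linear": [0.395,0.829,-0.016],"rotation": [0,0,2.285]},{"claw": 1,"linear": [0.395,0.829,-0.016],"rotation": [0,0,2.285]},{"claw": 1,"linear": [0.395,0.829,-0.016],"rotation": [0,0,2.285]},{"claw": 1,"linear": [0.395,0.829,-0.016],"rotation": [0,0,2.285]},{"claw": 1,"linear": [0.395,0.829,-0.016],"rotation": [0,0,2.285]},{"claw": 1,"linear": [0.395,0.829,-0.016],"rotation": [0,0,2.285]}], "grip_force": 100}}

```text
time_s: 2.35
position: [604.3, 186.2, 215.2]
ee_rot: [0.681, 0.189, 0.681, -0.19]
ft_force: [0.0, -0.1, 0.1]
width: 85.4
```

Emit:
{"fn": "send_rows", "kwargs": {"rows": [{"claw": 1,"linear": [0,0.001,-0.05],"rotation": [0,0,0]},{"claw": 1,"linear": [0,0.001,-0.1],"rotation": [0,0,0]},{"claw": 1,"linear": [0,0.001,-0.142],"rotation": [0,0,0]},{"claw": 1,"linear": [0,0.001,-0.142],"rotation": [0,0,0]},{"claw": 0,"linear": [0,0.001,-0.142],"rotation": [0,0,0]},{"claw": 0,"linear": [0,0.001,-0.142],"rotation": [0,0,0]},{"claw": 0,"linear": [0,0.001,-0.142],"rotation": [0,0,0]},{"claw": 0,"linear": [0,0.001,-0.142],"rotation": [0,0,0]},{"claw": 0,"linear": [0,0.001,-0.142],"rotation": [0,0,0]},{"claw": 0,"linear": [0,0.001,-0.142],"rotation": [0,0,0]}], "grip_force": 100}}

```text
time_s: 3.6
position: [606.1, 188.8, 75.4]
ee_rot: [0.683, 0.189, 0.68, -0.188]
ft_force: [0.4, 0.2, 7.4]
width: 24.5
```

Emit:
{"fn": "send_rows", "kwargs": {"rows": [{"claw": 0,"linear": [0,0,0.03],"rotation": [0,0,0]},{"claw": 0,"linear": [0,0,0.08],"rotation": [0,0,0]},{"claw": 0,"linear": [0,0,0.14],"rotation": [0,0,0]},{"claw": 0,"linear": [-0.007,-0.05,0.15],"rotation": [0,0,0]},{"claw": 0,"linear": [-0.014,-0.1,0.15],"rotation": [0.008,-0.05,0.004]},{"claw": 0,"linear": [-0.02,-0.15,0.15],"rotation": [0.017,-0.1,0.009]},{"claw": 0,"linear": [-0.026,-0.2,0.15],"rotation": [0.026,-0.15,0.013]},{"claw": 0,"linear": [-0.033,-0.25,0.15],"rotation": [0.034,-0.2,0.018]},{"claw": 0,"linear": [-0.04,-0.3,0.15],"rotation": [0.043,-0.25,0.022]},{"claw": 0,"linear": [-0.047,-0.35,0.15],"rotation": [0.051,-0.3,0.027]},{"claw": 0,"linear": [-0.0525,-0.3926,0.14],"rotation": [0.059,-0.345,0.031]},{"claw": 0,"linear": [-0.0525,-0.3926,0.12],"rotation": [0.059,-0.345,0.031]},{"claw": 0,"linear": [-0.0525,-0.3926,0.1135],"rotation": [0.059,-0.345,0.031]},{"claw": 0,"linear": [-0.0525,-0.3926,0.1135],"rotation": [0.059,-0.345,0.031]}]}}

```text
time_s: 5.35
position: [551.6, -202.4, 185.1]
ee_rot: [0.784, 0.228, 0.564, -0.122]
ft_force: [0.8, 0.8, -2.4]
width: 24.0
```

```bash
python3 - <<'E'
from h import *
s=ctrl.read_state(); T=s['position']; R=rot().as_matrix()
print(s['time_s'],T,'in jig',(T-O)@RJ,'tool x in jig',RJ.T@R[:,0],'y',RJ.T@R[:,1],s['ft_force'],s['width'])
p,d=ctrl.capture('side'); cv2.imwrite('pics/s1.png',cv2.resize(p[80:320,240:480],None,fx=2.4,fy=2.4))
E
```

```text
5.35 [ 551.57573199 -202.40213977  185.06247071] in jig [ -0.86298762   1.89662307 133.44904057] tool x in jig [-0.00262394  0.00318636 -0.99999148] y [0.63936172 0.76890571 0.00077237] [ 0.80670038  0.84629795 -2.40570666] 23.991340728336578
```

View pics/s1.png

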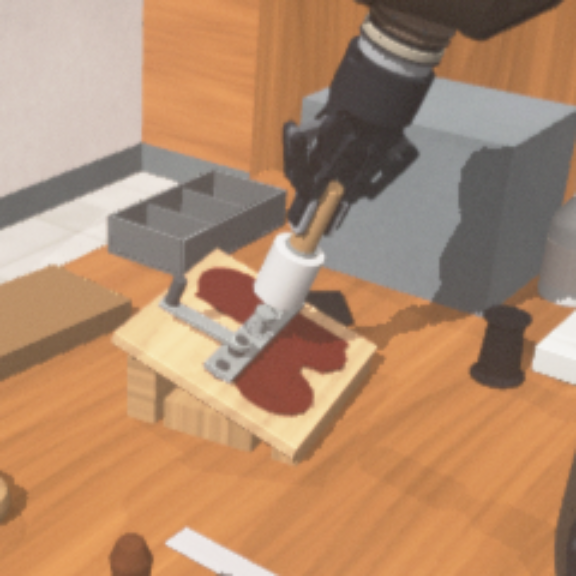

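The maul is held straight and lined up over the pin, with its face about 25 mm above it (maul head at crop pixel (288,272), pin just below it). I'll press down along the pin axis in small steps.

Emit:
{"fn": "send_rows", "kwargs": {"rows": [{"claw": 0,"linear": [0.0027,-0.0005,-0.0075],"rotation": [0,0,0]},{"claw": 0,"linear": [0.0054,-0.0005,-0.015],"rotation": [0,0,0]},{"claw": 0,"linear": [0.0074,-0.0001,-0.0207],"rotation": [0,0,0]},{"claw": 0,"linear": [0.0084,0,-0.0235],"rotation": [0,0,0]},{"claw": 0,"linear": [0.0094,0.0002,-0.0263],"rotation": [0,0,0]},{"claw": 0,"linear": [0.0101,0.0003,-0.0282],"rotation": [0,0,0]}]}}

```text
time_s: 6.15
position: [562.0, -203.8, 159.5]
ee_rot: [0.785, 0.228, 0.563, -0.123]
ft_force: [-6.0, 0.5, 3.6]
width: 23.9
```

```bash
cat > st.py <<'E'
from h import *
s=ctrl.read_state(); T=s['position']; R=rot().as_matrix()
print(s['time_s'],'in jig',((T-O)@RJ).round(1),'tool x',(RJ.T@R[:,0]).round(3),'F jig',(RJ.T@s['ft_force']).round(1),s['width'])
E
python3 st.py
```

```text
6.15 in jig [ -0.2  -1.4 106. ] tool x [-0.001  0.001 -1.   ] F jig [-4.2  1.6  5.4] 23.860352752491174
```

Emit:
{"fn": "send_rows", "kwargs": {"rows": [{"claw": 0,"linear": [0.0007,0.0001,-0.0019],"rotation": [0,0,0]},{"claw": 0,"linear": [0.0013,0.0003,-0.0038],"rotation": [0,0,0]},{"claw": 0,"linear": [0.002,0.0004,-0.0056],"rotation": [0,0,0]},{"claw": 0,"linear": [0.0027,0.0005,-0.0075],"rotation": [0,0,0]},{"claw": 0,"linear": [0.0034,0.0006,-0.0094],"rotation": [0,0,0]}]}}

```text
time_s: 6.78
position: [565.4, -203.3, 150.7]
ee_rot: [0.785, 0.228, 0.563, -0.122]
ft_force: [-7.6, 1.1, 5.5]
width: 23.7
```

```bash
python3 st.py
```

```text
6.775 in jig [-0.1 -1.5 96.6] tool x [-0.001  0.001 -1.   ] F jig [-5.   2.5  7.7] 23.746503117429775
```

Emit:
{"fn": "send_rows", "kwargs": {"rows": [{"claw": 0,"linear": [0.0003,0.0001,-0.0009],"rotation": [0,0,0]},{"claw": 0,"linear": [0.0007,0.0001,-0.0019],"rotation": [0,0,0]},{"claw": 0,"linear": [0.001,0.0002,-0.0028],"rotation": [0,0,0]}]}}

```text
time_s: 7.15
position: [566.3, -203.1, 148.0]
ee_rot: [0.785, 0.228, 0.563, -0.122]
ft_force: [-8.6, 1.7, 5.8]
width: 23.6
```

```bash
python3 st.py
```

```text
7.15 in jig [-0.  -1.5 93.7] tool x [-0.001  0.001 -1.   ] F jig [-5.7  3.2  8.3] 23.561470934310197
```

Emit:
{"fn": "send_rows", "kwargs": {"rows": [{"claw": 0,"linear": [0.0003,0.0001,-0.0009],"rotation": [0,0,0]},{"claw": 0,"linear": [0.0007,0.0001,-0.0019],"rotation": [0,0,0]}]}}

```text
time_s: 7.4
position: [567.1, -203.3, 147.4]
ee_rot: [0.785, 0.227, 0.563, -0.122]
ft_force: [-14.4, 1.3, 16.2]
width: 24.1
```

```bash
python3 st.py
```

```text
7.4 in jig [ 0.4 -1.8 93. ] tool x [-0.001  0.001 -1.   ] F jig [-7.5  3.9 20. ] 24.066024196096375
```

Emit:
{"fn": "send_rows", "kwargs": {"rows": [{"claw": 0,"linear": [0.0003,0.0001,-0.0009],"rotation": [0,0,0]},{"claw": 0,"linear": [0.0003,0.0001,-0.0009],"rotation": [0,0,0]}]}}

```text
time_s: 7.65
position: [567.3, -203.4, 147.5]
ee_rot: [0.785, 0.227, 0.563, -0.122]
ft_force: [-16.4, 1.6, 18.1]
width: 23.5
```

```bash
python3 st.py
```

```text
7.65 in jig [ 0.6 -2.  92.9] tool x [-0.002  0.001 -1.   ] F jig [-8.6  4.6 22.4] 23.495102138048363
```

Emit:
{"fn": "send_rows", "kwargs": {"rows": [{"claw": 0,"linear": [0.0005,0.0001,-0.0014],"rotation": [0,0,0]},{"claw": 0,"linear": [0.0005,0.0001,-0.0014],"rotation": [0,0,0]}], "grip_force": 120}}

```text
time_s: 7.9
position: [567.6, -203.6, 147.5]
ee_rot: [0.785, 0.226, 0.564, -0.122]
ft_force: [-21.7, 1.9, 23.3]
width: 23.5
```

```bash
python3 - <<'E'
exec(open('st.py').read())
p,d=ctrl.capture('side'); cv2.imwrite('pics/s2.png',cv2.resize(p[130:300,260:430],None,fx=3.4,fy=3.4,interpolation=cv2.INTER_CUBIC))
E
```

```text
7.9 in jig [ 0.9 -2.2 92.9] tool x [-0.002  0.001 -1.   ] F jig [-11.7   5.9  29.1] 23.46419336833544
```

View pics/s2.png

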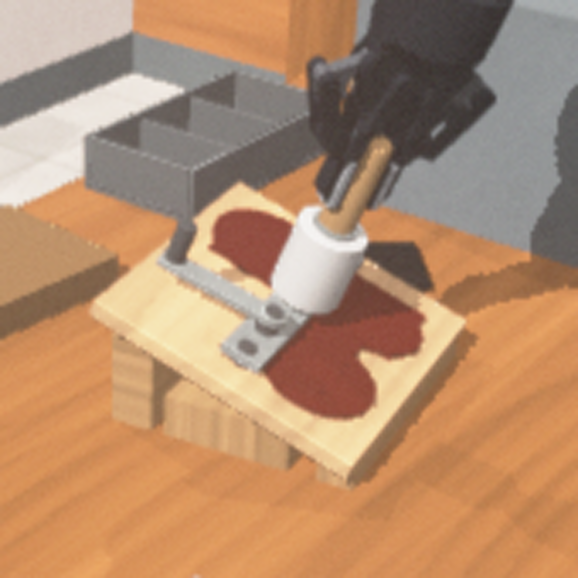

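The pin stopped dead. The tool stayed at z = 92.9 while the force rose to about 30 N, and the maul head sits square on the pin (crop pixel (320,262)). I'll back off, carry the maul back to its place and stop just above the table.

Emit:
{"fn": "send_rows", "kwargs": {"rows": [{"claw": 0,"linear": [-0.0034,-0.0006,0.0094],"rotation": [0,0,0]},{"claw": 0,"linear": [-0.0135,-0.0025,0.0376],"rotation": [0,0,0]},{"claw": 0,"linear": [-0.0135,0.0,0.085],"rotation": [0,0,0]},{"claw": 0,"linear": [-0.005,0.05,0.095],"rotation": [-0.008,0.05,-0.004]},{"claw": 0,"linear": [0,0.1,0.095],"rotation": [-0.017,0.1,-0.009]},{"claw": 0,"linear": [0.006,0.15,0.095],"rotation": [-0.026,0.15,-0.013]},{"claw": 0,"linear": [0.012,0.2,0.095],"rotation": [-0.034,0.2,-0.018]},{"claw": 0,"linear": [0.018,0.25,0.095],"rotation": [-0.043,0.25,-0.022]},{"claw": 0,"linear": [0.024,0.3,0.095],"rotation": [-0.051,0.3,-0.027]},{"claw": 0,"linear": [0.03,0.35,0.09],"rotation": [-0.059,0.345,-0.031]},{"claw": 0,"linear": [0.0365,0.3913,0.06],"rotation": [-0.059,0.345,-0.031]},{"claw": 0,"linear": [0.0365,0.3913,0.01],"rotation": [-0.059,0.345,-0.031]},{"claw": 0,"linear": [0.0365,0.3913,-0.035],"rotation": [-0.059,0.345,-0.031]},{"claw": 0,"linear": [0.0365,0.3913,-0.047],"rotation": [-0.059,0.345,-0.031]},{"claw": 0,"linear": [0.0365,0.3913,-0.047],"rotation": [-0.059,0.345,-0.031]}]}}

```text
time_s: 9.82
position: [604.8, 188.5, 94.9]
ee_rot: [0.681, 0.189, 0.682, -0.189]
ft_force: [0.0, -0.0, -3.2]
width: 23.9
```

```bash
python3 - <<'E'
from h import *
s=ctrl.read_state(); R=rot().as_matrix(); print(s['time_s'],s['position'],'x',R[:,0],s['ft_force'],s['width'])
p,d=ctrl.capture('top'); np.savez('top1.npz',p=p,d=d); C=(cloud('top',d)-O)@RJ
P=C.reshape(-1,3); r=np.hypot(P[:,0],P[:,1]); print('pin head z',np.median(P[(r<8),2]),(r<8).sum())
m=(P[:,2]>48)&(P[:,2]<60)&(abs(P[:,0])<100)&(abs(P[:,1])<100); print('knob',P[m].mean(0),m.sum())
D=np.load('top0.npz'); P0=((cloud('top',D['d'])-O)@RJ).reshape(-1,3); r=np.hypot(P0[:,0],P0[:,1]); print('before',np.median(P0[(r<8),2]))
p,d=ctrl.capture('side'); a=cv2.resize(p[230:350,170:290],None,fx=4,fy=4,interpolation=cv2.INTER_CUBIC); cv2.imwrite('pics/s3.png',a)
C=cloud('side',d).reshape(-1,3); m=(np.hypot(C[:,0]-604,C[:,1]-188)<32)&(C[:,2]>5)&(C[:,2]<100); print('lowest',np.percentile(C[m,2],[0,1,5]))
E
```

```text
9.825 [604.78530814 188.51164934  94.92390832] x [-4.96189228e-04  3.92526691e-04 -9.99999800e-01] [ 0.01062788 -0.01466676 -3.18836358] 23.89607915455702
pin head z 15.866402035728022 33
knob [75.31870522 59.2635636  53.66377586] 27
before 33.99425693642975
lowest [20.73911565 23.06514764 26.58757212]
```

View pics/s3.png

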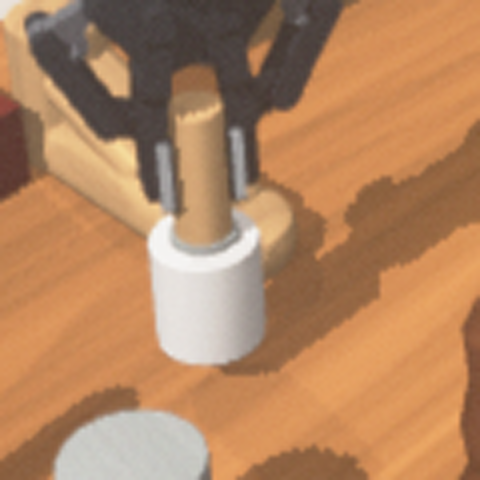

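The pin head now measures about 16 mm above the face, down from 34 mm, so it is home. The maul hangs straight with its lower rim at about (210,350) in the crop, roughly 20 mm above the table. I'll lower it and check for contact.

Emit:
{"fn": "send_rows", "kwargs": {"rows": [{"claw": 0,"linear": [0,0,-0.01],"rotation": [0,0,0]},{"claw": 0,"linear": [0,0,-0.015],"rotation": [0,0,0]},{"claw": 0,"linear": [0,0,-0.0175],"rotation": [0,0,0]},{"claw": 0,"linear": [0,0,-0.019],"rotation": [0,0,0]},{"claw": 0,"linear": [0,0,-0.02],"rotation": [0,0,0]}]}}

```text
time_s: 10.55
position: [604.8, 188.5, 75.5]
ee_rot: [0.681, 0.189, 0.681, -0.189]
ft_force: [-1.3, -0.7, -0.2]
width: 23.7
```

Emit:
{"fn": "send_rows", "kwargs": {"rows": [{"claw": 0,"linear": [0,0,-0.0005],"rotation": [0,0,0]},{"claw": 0.5,"linear": [0,0,-0.0005],"rotation": [0,0,0]},{"claw": 0.8,"linear": [0,0,-0.0005],"rotation": [0,0,0]},{"claw": 0.8,"linear": [0,0,-0.0005],"rotation": [0,0,0]},{"claw": 0.8,"linear": [0,0,-0.0005],"rotation": [0,0,0]},{"claw": 0.8,"linear": [0,0,-0.0005],"rotation": [0,0,0]}], "grip_force": 40}}

```text
time_s: 11.3
position: [604.7, 188.5, 74.8]
ee_rot: [0.681, 0.189, 0.681, -0.189]
ft_force: [-0.3, 0.1, -0.3]
width: 67.9
```

```bash
python3 - <<'E'
from h import *
s=ctrl.read_state(); print(s['width'],s['ft_force'],s['position'])
p,d=ctrl.capture('side'); C=cloud('side',d).reshape(-1,3)
hsv=cv2.cvtColor(p,cv2.COLOR_BGR2HSV).reshape(-1,3)
for a,b in((5,25),(30,50)):
    m=(np.hypot(C[:,0]-604,C[:,1]-188)<35)&(C[:,2]>a)&(C[:,2]<b)&(hsv[:,1]<60)&(hsv[:,2]>110); P=C[m]; print(a,b,m.sum(),P.mean(0),P.min(0),P.max(0))
E
```

```text
67.9158337301159 [-0.26943805  0.09790928 -0.32754732] [604.70697288 188.48501401  74.75037997]
5 25 226 [589.51679856 201.11219474  14.74289717] [578.76110354 174.79233201   5.09916084] [618.72954206 214.27371642  24.9544886 ]
30 50 238 [589.76477916 200.83839986  40.079956  ] [578.9109265  172.21371336  30.01091341] [618.84327575 214.07887896  49.95237742]
```

The maul stands upright and free: the centres at both head heights match to 0.3 mm. Now for the turnbutton's knob.

Emit:
{"fn": "send_rows", "kwargs": {"rows": [{"claw": 0.8,"linear": [0,0,0.05],"rotation": [0,0,0]},{"claw": 0.8,"linear": [0,0,0.11],"rotation": [0,0,0]},{"claw": 0.8,"linear": [0.003,-0.04,0.15],"rotation": [0,0,0]},{"claw": 0.4,"linear": [0.007,-0.1,0.15],"rotation": [0.017,-0.1,0.009]},{"claw": 0.4,"linear": [0.011,-0.16,0.15],"rotation": [0.034,-0.2,0.018]},{"claw": 0.4,"linear": [0.015,-0.22,0.15],"rotation": [0.051,-0.3,0.027]},{"claw": 0.4,"linear": [0.019,-0.28,0.15],"rotation": [0.059,-0.345,0.031]},{"claw": 0.4,"linear": [0.021,-0.318,0.13],"rotation": [0.059,-0.345,0.031]},{"claw": 0.4,"linear": [0.021,-0.318,0.0955],"rotation": [0.059,-0.345,0.031]},{"claw": 0.4,"linear": [0.021,-0.318,0.0955],"rotation": [0.059,-0.345,0.031]}]}}

```text
time_s: 12.6
position: [623.3, -129.1, 166.4]
ee_rot: [0.783, 0.229, 0.565, -0.123]
ft_force: [-0.4, 0.3, -0.2]
width: 34.4
```

```bash
python3 - <<'E'
exec(open('st.py').read())
print(T)
p,d=ctrl.capture('side'); cv2.imwrite('pics/s4.png',cv2.resize(p[130:280,260:410],None,fx=3.6,fy=3.6,interpolation=cv2.INTER_CUBIC))
E
```

```text
12.6 in jig [71.7 60.7 87.1] tool x [-0.006  0.004 -1.   ] F jig [-0.4  0.4 -0.1] 34.43577671247634
[ 623.34642998 -129.13699719  166.37983319]
```

View pics/s4.png

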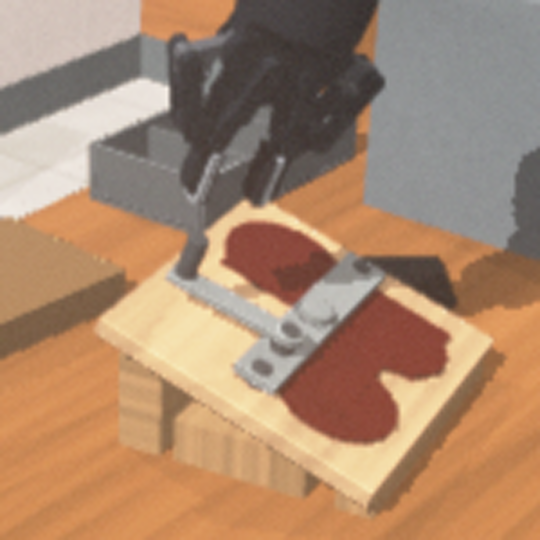

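The picture shows the knob top at about crop (192,235) and the open fingers at (200,190) and (262,195). I'll check the knob position with a ray from this side view before descending.

```bash
python3 - <<'E'
from h import *
K,R,t=cam('side'); cc=-R.T@t
for nm,(u,v),h in(('knobtop',(260+194/3.6,130+236/3.6),55),('pivot',(260+291/3.6,130+330/3.6),31),('pin',(260+318/3.6,130+312/3.6),18)):
    dd=R.T@np.linalg.solve(K,[u,v,1]); L=(h-(cc-O)@RJ[:,2])/(dd@RJ[:,2]); print(nm,((cc+L*dd-O)@RJ).round(1))
s=ctrl.read_state()['position']; print('tcp px in crop',(proj('side',s)-[260,130])*3.6,'knob pred',(proj('side',O+RJ@[75,60,55])-[260,130])*3.6)
p,d=ctrl.capture('side'); P=((cloud('side',d)-O)@RJ).reshape(-1,3); m=(P[:,2]>32)&(P[:,2]<56)&(np.hypot(P[:,0]-75,P[:,1]-60)<15); print('knob side cloud',P[m].mean(0),P[m].min(0),P[m].max(0))
E
```

```text
knobtop [76.8 62.1 55. ]
pivot [-2.2 57.7 31. ]
pin [-2.7  5.6 18. ]
tcp px in crop [217.99585036 193.51364934] knob pred [198.01303252 236.21057699]
knob side cloud [73.94704627 63.04008465 45.42170748] [67.28119164 54.32196472 32.59546993] [82.57172353 68.00731402 55.79946856]
```

Emit:
{"fn": "send_rows", "kwargs": {"rows": [{"claw": 0.4,"linear": [0.0067,0.0013,-0.0188],"rotation": [0,0,0]},{"claw": 0.4,"linear": [0.0135,0.0025,-0.0376],"rotation": [0,0,0]},{"claw": 0.4,"linear": [0.0182,0.0034,-0.0507],"rotation": [0,0,0]},{"claw": 0.4,"linear": [0.0182,0.0034,-0.0507],"rotation": [0,0,0]},{"claw": 0.4,"linear": [0.0182,0.0034,-0.0507],"rotation": [0,0,0]}]}}

```text
time_s: 13.32
position: [644.1, -126.1, 119.7]
ee_rot: [0.785, 0.228, 0.562, -0.123]
ft_force: [0.2, 0.2, -0.1]
width: 34.0
```

```bash
python3 st.py
```

```text
13.325 in jig [75.3 59.9 36. ] tool x [ 0. -0. -1.] F jig [ 0.2  0.2 -0.2] 33.995226549997355
```

Emit:
{"fn": "send_rows", "kwargs": {"rows": [{"claw": 0.1,"linear": [0,0,0],"rotation": [0,0,0]},{"claw": 0.1,"linear": [0,0,0],"rotation": [0,0,0]},{"claw": 0.1,"linear": [0,0,0],"rotation": [0,0,0]},{"claw": 0.1,"linear": [0,0,0],"rotation": [0,0,0]}], "grip_force": 20}}

```text
time_s: 13.82
position: [644.3, -126.4, 120.4]
ee_rot: [0.786, 0.228, 0.562, -0.123]
ft_force: [-1.5, -0.7, 3.4]
width: 12.9
```

```bash
python3 - <<'E'
exec(open('st.py').read())
q=(T-O)@RJ; a0=np.arctan2(q[0],-(q[1]-52)); print('a0',a0,'r',np.hypot(q[0],q[1]-52))
f=lambda a:np.array([75*np.sin(a),52-75*np.cos(a),0])
for a in (1.5,1.3,1.1,.9,.7,.5,.3,.15,0,-.06): print(a,(RJ@(f(a)-f(1.68))/1000).round(4).tolist())
E
```

```text
13.825 in jig [75.7 59.5 36.7] tool x [ 0.001 -0.001 -1.   ] F jig [-0.3 -0.4  3.7] 12.930231720329317
a0 1.67019325736959 r 76.06896342108598
1.5 [0.0027, -0.0132, 0.0001]
1.3 [0.0031, -0.0281, -0.0008]
1.1 [0.0006, -0.0428, -0.0026]
0.9 [-0.0045, -0.0566, -0.0054]
0.7 [-0.0122, -0.069, -0.009]
0.5 [-0.022, -0.0794, -0.0132]
0.3 [-0.0337, -0.0875, -0.018]
0.15 [-0.0433, -0.0919, -0.0217]
0 [-0.0535, -0.0946, -0.0256]
-0.06 [-0.0577, -0.0953, -0.0271]
```

The gripper has the knob (12.9 mm opening, radius 76 mm from the pivot). Next I'll swing it round the arc.

Emit:
{"fn": "send_rows", "kwargs": {"rows": [{"claw": 0.1,"linear": [0.0027,-0.0132,0.0001],"rotation": [0,0,0]},{"claw": 0.1,"linear": [0.0031,-0.0281,-0.0008],"rotation": [0,0,0]},{"claw": 0.1,"linear": [0.0006,-0.0428,-0.0026],"rotation": [0,0,0]},{"claw": 0.1,"linear": [-0.0045,-0.0566,-0.0054],"rotation": [0,0,0]},{"claw": 0.1,"linear": [-0.0122,-0.069,-0.009],"rotation": [0,0,0]},{"claw": 0.1,"linear": [-0.022,-0.0794,-0.0132],"rotation": [0,0,0]},{"claw": 0.1,"linear": [-0.0337,-0.0875,-0.018],"rotation": [0,0,0]},{"claw": 0.1,"linear": [-0.0433,-0.0919,-0.0217],"rotation": [0,0,0]},{"claw": 0.1,"linear": [-0.0535,-0.0946,-0.0256],"rotation": [0,0,0]},{"claw": 0.1,"linear": [-0.0577,-0.0953,-0.0271],"rotation": [0,0,0]},{"claw": 0.1,"linear": [-0.0577,-0.0953,-0.0271],"rotation": [0,0,0]}]}}

```text
time_s: 15.2
position: [590.5, -221.1, 95.2]
ee_rot: [0.788, 0.23, 0.557, -0.123]
ft_force: [20.1, 5.7, -0.2]
width: 12.7
```

```bash
python3 st.py
```

```text
15.2 in jig [  1.  -23.6  37.1] tool x [ 0.012 -0.004 -1.   ] F jig [19.5  1.9 -7.3] 12.713006503320349
```

Emit:
{"fn": "send_rows", "kwargs": {"rows": [{"claw": 0.1,"linear": [0.003,0.0005,0.0011],"rotation": [0,0,0]},{"claw": 0.35,"linear": [0.003,0.0005,0.0011],"rotation": [0,0,0]},{"claw": 0.35,"linear": [0.003,0.0005,0.0011],"rotation": [0,0,0]},{"claw": 0.35,"linear": [0.003,0.0005,0.0011],"rotation": [0,0,0]},{"claw": 0.35,"linear": [-0.004,-0.001,0.02],"rotation": [0,0,0]},{"claw": 0.35,"linear": [-0.017,-0.003,0.057],"rotation": [0,0,0]},{"claw": 0.35,"linear": [-0.03,-0.006,0.1],"rotation": [0,0,0]},{"claw": 0.35,"linear": [-0.03,-0.06,0.13],"rotation": [0,0,0]},{"claw": 0.35,"linear": [-0.03,-0.12,0.15],"rotation": [0,0,0]},{"claw": 0.35,"linear": [-0.03,-0.18,0.15],"rotation": [0,0,0]},{"claw": 0.35,"linear": [-0.03,-0.24,0.15],"rotation": [0,0,0]},{"claw": 0.35,"linear": [-0.03,-0.24,0.15],"rotation": [0,0,0]}]}}

```text
time_s: 16.7
position: [554.3, -465.5, 240.3]
ee_rot: [0.784, 0.229, 0.563, -0.125]
ft_force: [-0.6, 0.3, -0.8]
width: 29.8
```

```bash
python3 - <<'E'
exec(open('st.py').read())
pt,d=ctrl.capture('top'); P=((cloud('top',d)-O)@RJ).reshape(-1,3)
m=(P[:,2]>46)&(P[:,2]<60)&(abs(P[:,0])<100)&(abs(P[:,1])<100); k=P[m].mean(0); print('knob',k,m.sum(),'a',np.arctan2(k[0],52-k[1]))
C=cloud('top',d).reshape(-1,3); m=(C[:,2]>118)&(C[:,2]<135)&(abs(C[:,0]-604)<40)&(abs(C[:,1]-187)<40); print('handle top',C[m].mean(0))
ps,d2=ctrl.capture('side')
D0=np.load('top0.npz'); 
cv2.imwrite('pics/fin.png',np.vstack([cv2.resize(pt[100:340,120:520],(800,480))[:,:],]) if 0 else np.hstack([cv2.resize(pt[140:300,140:490],(440,201)),cv2.resize(ps[150:400,100:450],(360,257))[:201]]))
cv2.imwrite('pics/fin2.png',cv2.resize(ps[130:470,100:480],(760,600)))
E
```

```text
16.7 in jig [ -24.8 -257.2  201.1] tool x [-0.002 -0.    -1.   ] F jig [-0.8  0.4 -0.6] 29.785329226648646
knob [  0.89520831 -23.1877708   53.59652313] 27 a 0.011905739541484177
handle top [603.7213465  187.40485514 123.5121092 ]
```

View pics/fin2.png

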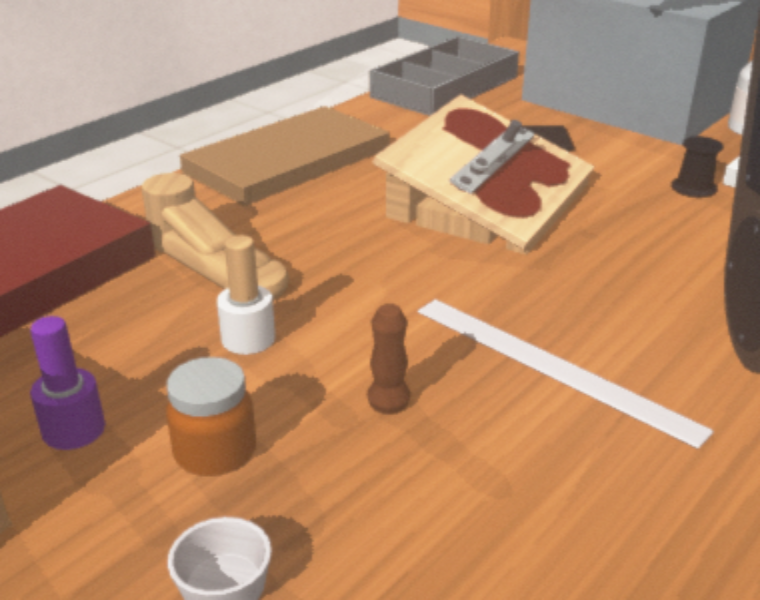

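The maul stands upright at (245,295). The turnbutton lies along the bar with its knob at (517,130), and the other things are where they were. Handing in now.

```bash
python3 -c "
from rig import ctrl
print(ctrl.finish_job())"
```

```text
the job is handed in; nothing more can be done
None
```

The job is done and handed in at about 17 s of the 64 s allowed; the hand-in gave no verdict.

- **Pin:** I held the white-headed maul by its handle, tilted it to the slope and pressed the pin down with the flat end. It was a slow press, not a swung blow. The pin stopped dead: the tool held at 92.9 mm while the wrist force rose to about 30 N, against limits of 16 N and 90 N. The pin head then measured about 16 mm above the plywood, down from 34 mm. Home is 18 mm, so the reading is about 2 mm low, roughly the camera's accuracy.
- **Turnbutton:** I swung it by its knob from about 1.67 rad to its stop. After letting go, the camera put it at about 0.01 rad.
- **Maul:** it stands upright on its head at its starting spot. The head's centre matched to within 0.3 mm at two heights, and the handle top is within about 1 mm of where it began.
- **Other checks:** the other things look undisturbed in the last picture, but I didn't measure them again. The gripper is clear of everything.
- **Disagreements:** the first plane fit of the jig face was wrong and I redid it. Pixels picked by eye in the side view put the pin and pivot about 5 mm off in y, so I used the top view's figures.

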